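Close the pastry canister with its inner lid and keep the outer lid in hand

TASK

First swing the stand's retaining bar down in front of the canister until it rests fully home in its catch. Then pick up the two nested lids together by the inner lid's tall stem, lower them gently onto the canister until the inner lid is fully seated, and let go of the stem. Finally grip the outer lid by its collar and lift it alone straight up, off the stem, leaving the inner lid undisturbed in its seat, and finish while still holding the outer lid level and still, about 10 cm above where it sat; leave everything else on the counter alone.

Things in the scene. Friction and masses are not known exactly. Their poses are not given: they have to be found in the camera images.
- stand: Fixed wooden stand, straight ahead of the robot or to its left, turned up to 0.25 rad: board 150 (x) x 184 (y) x 12 mm, wooden ring (outer diameter 113, top at 22 mm) round the canister's foot, and on the front (-x) edge two dark steel posts: hinge fork at +y (71 mm high), U catch at -y (68 mm). Origin: on the counter under the ring's centre; z up, +x from bar to canister, +y from catch to hinge.
- bar_hinge (a point): Axis of the retaining bar's hinge, at stand (-70, +70, +62) mm.
- bar_catch (a point): Where the closed bar's centreline lies in the U catch, at stand (-70, -70, +62) mm.
- bar (a joint): Retaining bar, steel strip 8 wide, 10 high, 171 mm from hinge to the end of its 16 mm ball tip (31 mm past the catch). Value: rad above level. 0 = closed: level in the catch, along stand -y, at a solid stop, upper face 67 mm above the counter, 16 mm gap to the canister. Starts 0.7 to 1.15, tip high. Stiff hinge (0.09 N m): stays where left; 1 to 3 N on its free half moves it.
- canister: Open round steel canister, outer diameter 100 mm, inner diameter 92 mm, 80 mm high, 0.9 kg, standing loose in the stand's ring (about 2.5 mm play all round), rim 92 mm above the counter. Origin: centre of its underside; z up.
- canister_rim (a point): Centre of the canister's mouth at rim height.
- inner_lid: Steel inner lid, 0.19 to 0.29 kg: plug 86 mm diameter, 16 mm deep (lower edge tapered to 80); above it a flange 98 mm diameter, 5 mm thick, that sits on the canister's rim; a dark wooden upright stem 16 mm diameter rising 65 mm above the flange. The plug stands on the counter at the start. Origin: centre of the plug's underside; z up along the stem.
- inner_seat (a point): Centre of the underside of the inner lid's flange, 16 mm above its origin; seated, it coincides with the canister's rim centre.
- stem_top (a point): Top of the stem, 86 mm above the inner lid's origin; 30 mm of stem stand free above the outer lid's collar when nested. Lifting the stem carries both lids, as the outer one rests on the inner's flange.
- outer_lid: Steel outer lid, 0.11 to 0.18 kg: disc 120 mm diameter, 5 mm thick; skirt (inner diameter 112) to 12 mm below the disc; dark wooden collar, 36 mm outer diameter, 30 mm high on top. The stem passes through it (hole 21 mm). Origin: centre of the disc's underside, which rests on the inner flange (21 mm above the inner lid's origin when nested); z up. It must rise 77 mm to clear the stem.
- collar_top (a point): Centre of the collar's upper end, 35 mm above the outer lid's origin.
- sugar_shaker: Bystander: sugar shaker, 44 mm across, 90 mm high, standing near the counter's left end; leave alone. Origin at the centre of its underside.
- espresso_cup_a: Bystander: white espresso cup, about 61x85x53 mm, at the right; leave alone. Origin at the centre of its underside.
- milk_jug: Bystander: steel milk jug, about 89x119x99 mm, standing at the back; leave alone. Origin at the centre of its underside.
Mind the look-alikes: they are no part of the job. What is shaped like the canister but blue is not meant.

How it is judged (in metres and radians):
On the way, in this order (a step that is already met when the one before it is completed fails the run):
1. the retaining bar is swung down fully into its catch (value of joint bar below 0.06 rad), for 0.2 s.
2. both lids are lifted together, the outer still nested on the inner (value of joint bar below 0.06 rad and height (world z) of inner_lid above 0.03 m and z of outer_lid in the frame of inner_lid between 0.017 and 0.025 m), for 0.2 s.
3. the inner lid is seated on the canister with the outer lid still nested on it, and the stem is let go (value of joint bar below 0.06 rad and horizontal distance between inner_seat and canister_rim below 0.006 m and z of inner_seat in the frame of canister_rim between -0.003 and 0.003 m and angle between inner_lid's own z axis and vertical below 0.05 rad and z of outer_lid in the frame of inner_lid between 0.017 and 0.025 m and contact force between the fingers and inner_lid below 0.3 N and linear speed of inner_lid below 0.03 m/s), for 0.2 s.
At the end, for the whole second after the job is handed in: Bar below 0.06 rad; inner lid on the rim (3 mm in height, 6 mm off centre, 0.05 rad) at rest; canister in its ring; fingers hold the outer lid (over 2 N) still, level to 0.15 rad, 80 to 160 mm above its nested place, within 40 mm of the canister axis, touching neither lid nor canister (value of joint bar below 0.06 rad and horizontal distance between inner_seat and canister_rim below 0.006 m and z of inner_seat in the frame of canister_rim between -0.003 and 0.003 m and angle between inner_lid's own z axis and vertical below 0.05 rad and horizontal distance between canister and stand below 0.008 m and z of canister in the frame of stand below 0.016 m and linear speed of inner_lid below 0.02 m/s and z of outer_lid in the frame of inner_lid between 0.101 and 0.181 m and horizontal distance between outer_lid and canister_rim below 0.04 m and angle between outer_lid's own z axis and vertical below 0.15 rad and linear speed of outer_lid below 0.03 m/s and contact force between the fingers and outer_lid above 2 N and contact force between each of outer_lid, the fingers and inner_lid below 0.1 N and contact force between outer_lid and canister below 0.1 N); the arm keeps its last pose, push and grip.
It fails at once if the outer lid is off the inner lid while the inner lid is not seated on the canister (z of outer_lid in the frame of inner_lid above 0.035 m and (z of inner_seat in the frame of canister_rim above 0.006 m or horizontal distance between inner_seat and canister_rim above 0.008 m)).
It fails at once if the lids are dropped instead of lowered (linear speed of inner_lid above 0.35 m/s and contact force between the fingers and inner_lid below 0.1 N).
It fails at once if the canister is knocked out of its place (distance of canister from where it was at the start of the episode above 0.02 m or angle between canister's own z axis and vertical above 0.15 rad).
It fails at once if the sugar shaker, espresso cup or milk jug is disturbed (distance of any of sugar_shaker, espresso_cup_a, milk_jug from where it was at the start of the episode above 0.025 m or angle between any of sugar_shaker, espresso_cup_a, milk_jug's own z axis and vertical above 0.4 rad).
It also fails if it takes over 64 s, if anything falls off the work surface, if the arm or the gripper's body presses on something with over 40 N, if the wrist force passes 120 N, or if a joint passes its speed limit or range.

ROBOT

A 7-joint arm with a two-finger parallel gripper is mounted at the origin on a cart in front of the work surface, level with it; the furniture and walls round the work are solid. World frame = base frame: x ahead of the robot, y to its left, z up, the work surface at z = 0. Lengths are in m, angles in degrees, forces in N, time in s.
With the tool pointing down it reaches from about 0.425 to 1.025 m from the base axis. Payload 3.6 kg.
Tool frame: the origin (TCP) lies at the very end of the fingers, on their centre line; the grasp point (between the pads) lies 19 mm behind it; z points along the fingers, y is the line along which they close (so a half turn about z gives the same grasp; the last joint's range is limited). The gripper opens to 85 mm and grips with 20 to 120 N. Pads are 22 mm wide; open, the fingers measure 114 mm over their backs; the gripper's body (76 mm by 85 mm) begins 54 mm behind the grasp point. The pads swing forward as they close: fully open they stand 13 mm farther back than shut.
Start: joints at [-82.706, 33.873, 2.773, 92.16, -1.908, 54.013, -1.931], TCP at [0.159, 0.707, 0.231] pointing down, gripper open.
Joint ranges: [-153.93, 153.93], [-27.13, 128.08], [-72.61, 78.16], [10.71, 143.7], [-87.88, 267.88], [4.46, 118.87], [-176.78, 176.78]. Speed limits (degrees/s): [147.25, 147.25, 180, 180, 180, 180, 180].

INTERFACE

Orientations are given as [roll, pitch, yaw] about the fixed x, y, z axes, in that order (R = Rz(yaw) Ry(pitch) Rx(roll)).
In Python, from plant import bot, eyes, close_job gives the robot as it stands. The module is installed in compiled form; this text tells all that it offers.
- The arm moves only by the tool servo_tool, never from a script. Its argument "motion" is a list of rows, each a list of 3 entries, a list of its own where there are three numbers: the closure, from 0 (fully open) to 1 (shut), then the shift along the tool's x, y, z in fractions of the full range, 1 being 0.75 m, then the turn about the tool's z in parts of the range, where 1.0 means 2 pi rad. A call has 1 to 20 rows; each row is the pose to reach, as a shift and turn from the pose commanded when the call began, along the tool's axes at that moment; what a row does not reach only later rows make up. A row lasts 1/12 s, in which the tool goes at most 41.7 mm and 7.16 degrees, less where a joint would pass 70% of its speed; a pose out of reach is approached as far as the arm can. A shift or turn number past 1, either way, is cut back to 1. A call with a gripper value outside its range is refused whole. The fingers move at their own pace and stop on an object; "grip_force" is the grip in N (left out, the last holds). Time passes only in rows, so rows that repeat a pose let the fingers close. It gives the time, the measured TCP pose, the force, the opening and the grip force at its end, in the units of the state.
- bot.sense(): the state, without advancing time (a new reading comes with each control period).
- eyes.read_camera(name): name is "scene" or "top" or "wrist"; returns the picture (384x512x3 uint8, red, green, blue); there is no depth.
- eyes.camera_info(name): a dict with "fovy" (degrees; the focal length in pixels is half the picture's height over the tangent of half this angle, whatever the lens; pixels are square), "cx", "cy" (the principal point, pixels), "R" (3x3) and "t" (3): a world point X has camera coordinates R X + t. Camera axes: x right, y down, z forward; pixel columns grow to the right and rows downward; lengths in m; the calibration is good to about 2 mm. The wrist camera is an equidistant fisheye: a pixel r from the principal point sees the ray r / f radians off the axis. A picture is of the moment at which its call begins: read the wrist's pose just before it. camera_info takes no time and is no camera call; for the wrist camera it gives the pose at the moment of the call.
- close_job(): hands the job in; it is judged then, once.
The state is a dict: "clock": time; "joints": joint angles; "qd": joint speeds; "joint_torque": joint torques, N m; "ee_pos": TCP position; "ee_rot": TCP orientation; "ft_force": force on the tool from outside, world axes, zero at the start; "torque": the same for the moment, N m; "gripper_width": finger opening in m; "grip_force": force on a finger pad.
Only numpy, scipy, OpenCV 4.12 (cv2) and the standard library are available. Lean on these libraries where they do the work, as an engineer would, in place of code of your own. Each camera call takes 0.05 s, during which the arm holds its last target. There are 200 camera calls.

## Working session

There is one attempt and no reset: what is moved stays moved. The work goes in short steps, Python scripts to look and compute and a tool call to move; the robot and the scene stay as the last step left them, time stands still between calls to the robot, and variables do not carry over. Pictures are saved under pics/ and viewed, at most 10 in all, crops included, and the job is handed in when it is done.

Besides the shell and the picture viewer there is one more tool, called as name([rows], argument=value, ...), one row to a line, values as JSON. servo_tool: Moves the arm, as the interface text tells. Its arguments: {"type":"object","properties":{"motion":{"type":"array"},"grip_force":{"type":"number"}},"required":["motion"]}

```bash
mkdir -p pics; python3 - <<'E'
from plant import bot,eyes
import cv2,numpy as np
s=bot.sense();print(s)
for n in("scene","top"):
    i=eyes.camera_info(n);print(n,i)
    im=eyes.read_camera(n);cv2.imwrite(f"pics/{n}0_raw.png",im[:,:,::-1])
    cv2.imwrite(f"pics/{n}0.png",cv2.resize(im[:,:,::-1],(800,600),interpolation=cv2.INTER_CUBIC))
E
```

```text
{'clock': 0.0, 'joints': array([-82.70659965,  33.92882374,   2.7687756 ,  92.23703847,
        -1.90830494,  54.01266173,  -1.92975164]), 'qd': array([-0.05165751, -0.04950577, -0.00763017,  0.08512845,  0.02410219,
        0.01742897,  0.0846158 ]), 'joint_torque': array([-4.32168690e-04, -5.48688591e+01,  1.54667672e+00, -1.98129416e+01,
        9.40121157e-03,  8.97217338e-03,  2.34422881e-07]), 'ee_pos': array([0.15860236, 0.70658028, 0.2300985 ]), 'ee_rot': array([-1.79867868e+02,  8.06148541e-03,  1.67353787e+02]), 'ft_force': array([0.5505217 , 0.21435127, 0.33156531]), 'torque': array([-0.00306814,  0.00685729,  0.07330361]), 'grip_force': 0.0, 'gripper_width': 0.0850905673752398}
scene {'fovy': 52.36782075187803, 'cx': 265.5075160095407, 'cy': 198.62555922663526, 'R': array([[ 0.76688987, -0.64145677,  0.02032582],
       [-0.45448748, -0.56517598, -0.6884891 ],
       [ 0.45312366,  0.51875749, -0.72496181]]), 't': array([-0.37981109,  0.33659325,  0.77432976])}
top {'fovy': 54.14657032370355, 'cx': 255.07693025378816, 'cy': 195.1801130482606, 'R': array([[-0.01440977, -0.99933964, -0.03335619],
       [-0.99581541,  0.0173538 , -0.08972464],
       [ 0.09024425,  0.0319237 , -0.99540788]]), 't': array([0.1060722 , 0.55829783, 0.98703455])}
```

View pics/scene0.png

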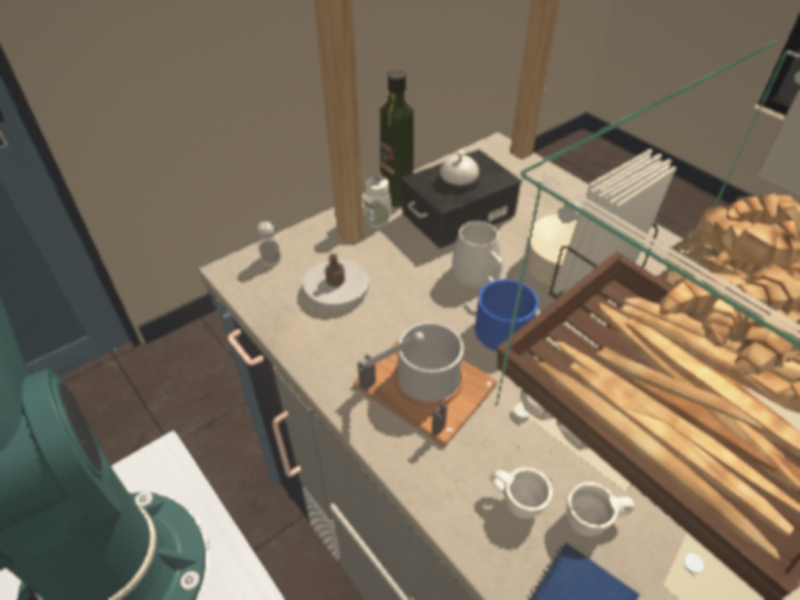

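View pics/top0.png

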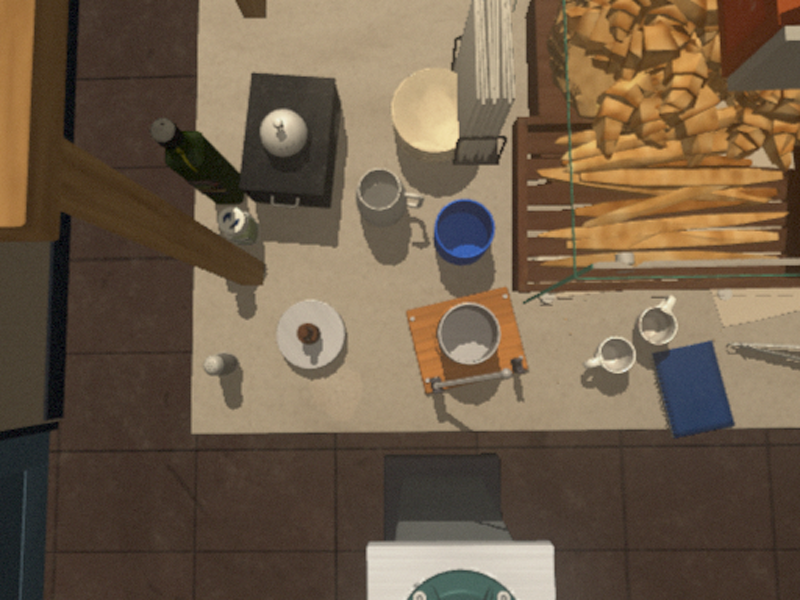

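The scene picture shows the stand (canister about 430,360; hinge 366,373; catch 440,418; bar tip 420,336) and the lids (335,285). The top picture shows the canister at 469,333, hinge post 433,384, catch 518,368 and lids 311,334. A bar runs between 437,384 and about 518,370. Next I'll enlarge crops.

```bash
python3 - <<'E'
import cv2,numpy as np
a=cv2.imread("pics/top0_raw.png")[180:270,170:350]
b=cv2.imread("pics/scene0_raw.png")[150:290,185:325]
cv2.imwrite("pics/c1.png",cv2.resize(a,None,fx=4.4,fy=4.4,interpolation=cv2.INTER_CUBIC))
cv2.imwrite("pics/c2.png",cv2.resize(b,None,fx=4,fy=4,interpolation=cv2.INTER_CUBIC))
E
```

```text
(no output)
```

View pics/c1.png

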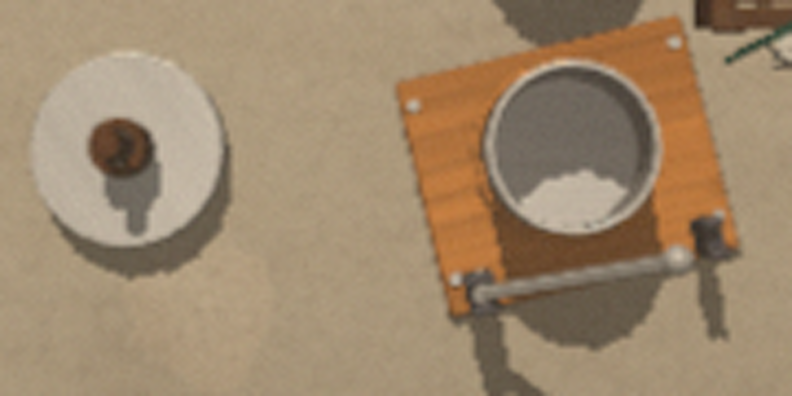

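View pics/c2.png

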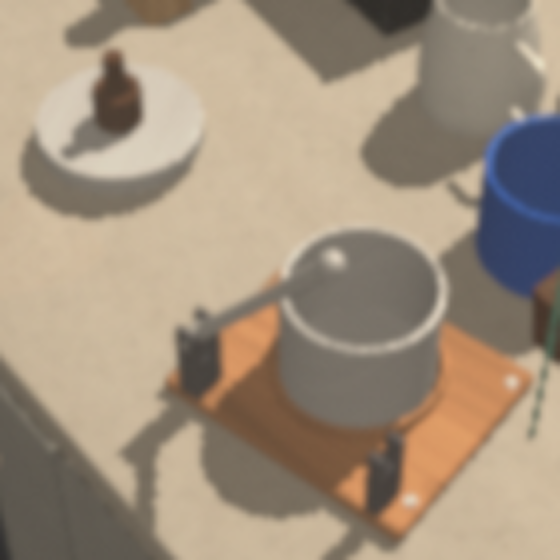

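```bash
cat > h.py <<'E'
from plant import bot,eyes
import numpy as np
from scipy.optimize import least_squares
I={n:eyes.camera_info(n) for n in("scene","top")}
def proj(n,X):
    i=I[n];c=i["R"]@np.array(X)+i["t"];f=192/np.tan(np.radians(i["fovy"]/2))
    return np.array([i["cx"]+f*c[0]/c[2],i["cy"]+f*c[1]/c[2]])
def T(u,v):return np.array([170+(u+.5)/4.4-.5,180+(v+.5)/4.4-.5])
def S(u,v):return np.array([185+(u+.5)/4-.5,150+(v+.5)/4-.5])
E
python3 - <<'E'
from h import *
def W(p,X):
    c,s=np.cos(p[2]),np.sin(p[2]);return [p[0]+c*X[0]-s*X[1],p[1]+s*X[0]+c*X[1],X[2]]
obs=[("top",(.075,.092,.012),T(397,82)),("top",(.075,-.092,.012),T(680,16)),("top",(-.075,-.092,.012),T(740,250)),("top",(-.075,.092,.012),T(452,318)),
("top",(0,0,.092),T(573,148)),("scene",(0,0,.092),S(363,290)),("scene",(-.075,-.092,.012),S(400,538)),("scene",(.075,-.092,.012),S(530,379))]
r=least_squares(lambda p:np.concatenate([proj(n,W(p,X))-o for n,X,o in obs]),[.6,0,0])
p=r.x;print(p,np.round(r.fun,1))
for n in I:
    print(n)
t=least_squares(lambda a:np.concatenate([proj(n,W(p,(-.07,.07-.163*np.cos(a[0]),.062+.163*np.sin(a[0]))))-o for n,o in(("top",T(679,258)),("scene",S(334,260)))]),[.9])
print("bar",t.x,t.fun)
for q in((-.07,.07,.062),(-.07,-.07,.062),(-.07,-.093,.062)):print(W(p,q))
# lids
for n,o,z in(("top",T(127,149),.023),("scene",S(120,124),.021)):
    l=least_squares(lambda x:proj(n,(x[0],x[1],z))-o,[.5,.3]);print(n,l.x)
l=least_squares(lambda x:np.concatenate([proj("top",(x[0],x[1],.086))-T(122,141),proj("scene",(x[0],x[1],.086))-S(113,56)]),[.5,.3]);print("stem",l.x,l.fun)
# can axis
for n,o in(("top",T(573,148)),("scene",S(363,290))):
    print("rim",n,least_squares(lambda x:proj(n,(x[0],x[1],.092))-o,[.5,.3]).x)
E
```

```text
[ 0.50058199 -0.01944743  0.21122627] [-0.6 -0.7  0.8 -0.9  0.6 -0.3 -0.6 -0.4  1.3  2.4 -2.1  0.5 -0.5 -0.7
  2.  -1.5]
scene
top
bar [0.93265112] [ 0.58455217  3.82858788 -3.22377902  3.02548959]
[np.float64(0.41746164059814), np.float64(0.034320654556044244), 0.062]
[np.float64(0.44681391041310076), np.float64(-0.10256778270842945), 0.062]
[np.float64(0.4516360690255586), np.float64(-0.1250565974018787), 0.062]
top [0.51313629 0.25153935]
scene [0.51266111 0.24912194]
stem [0.51348661 0.2450273 ] [-0.85834565  0.61875665  1.09865124  0.5813569 ]
rim top [ 0.50662817 -0.01640507]
rim scene [ 0.5053687  -0.02146179]
```

The crops give rim ellipse centres at (573,148) top and (363,290) scene, and the lid centre at (127,149) top. The bar is up at about 0.93 rad, so I can start moving.

```bash
cat >> h.py <<'E'
from scipy.spatial.transform import Rotation as Ro
def go(*tg,yaw=None,ref=None):
    """tool-axis shifts (mm) and turn (deg) from present pose to world targets"""
    s=bot.sense();R=Ro.from_euler("xyz",s["ee_rot"],degrees=True).as_matrix()
    print("t",round(s["clock"],2),"pos",np.round(s["ee_pos"],4),"rot",np.round(s["ee_rot"],2),"F",np.round(s["ft_force"],1),"w",round(s["gripper_width"],4))
    for t in tg:print(t,"->",np.round(R.T@(np.array(t)-s["ee_pos"]),4))
    if yaw is not None:print("turn",-((yaw-s["ee_rot"][2]+180)%360-180))
E
python3 -c "
from h import *
go((.40,.45,.30),(.46,.25,.30),yaw=-167.9)"
```

```text
t 0.1 pos [0.1586 0.7067 0.2302] rot [-1.7988e+02  1.0000e-02  1.6736e+02] F [-0.1  0.1  0. ] w 0.0851
(0.4, 0.45, 0.3) -> [-0.2917 -0.1978 -0.0693]
(0.46, 0.25, 0.3) -> [-0.3941 -0.3798 -0.0689]
turn -24.74404765369502
```

Units first: shifts go in shares of 0.75 m and turns go in shares of 2 pi rad. So -0.394 m / 0.75 = -0.5253, -0.38 m / 0.75 = -0.5067, -24.7 degrees / 360 = -0.0686.

servo_tool([
  [0, [-0.04, -0.0267, -0.0267], -0.0083],
  [0, [-0.08, -0.0533, -0.0533], -0.0167],
  [0, [-0.1267, -0.0853, -0.08], -0.025],
  [0, [-0.1733, -0.1173, -0.0933], -0.0333],
  [0, [-0.22, -0.1493, -0.0933], -0.0417],
  [0, [-0.2667, -0.1813, -0.0933], -0.05],
  [0, [-0.3067, -0.2093, -0.0933], -0.0583],
  [0, [-0.3467, -0.236, -0.0933], -0.0686],
  [0, [-0.3893, -0.264, -0.0933], -0.0686],
  [0, [-0.4173, -0.312, -0.0933], -0.0686],
  [0, [-0.444, -0.36, -0.0933], -0.0686],
  [0, [-0.472, -0.4093, -0.0933], -0.0686],
  [0, [-0.4987, -0.4573, -0.0933], -0.0686],
  [0, [-0.5253, -0.5067, -0.0933], -0.0686],
  [0, [-0.5253, -0.5067, -0.0933], -0.0686],
  [0, [-0.5253, -0.5067, -0.0933], -0.0686],
  [0, [-0.5253, -0.5067, -0.0933], -0.0686],
])

```text
clock: 1.52
ee_pos: [0.4597, 0.2506, 0.3012]
ee_rot: [180.0, -0.0, -168.0]
ft_force: [-0.3, 1.0, 0.2]
gripper_width: 0.0855
grip_force: 0.0
```

```bash
cat >> h.py <<'E'
import cv2,pickle
def wrist(name):
    i=eyes.camera_info("wrist");im=eyes.read_camera("wrist");pickle.dump(i,open(f"pics/{name}.pkl","wb"))
    cv2.imwrite(f"pics/{name}.png",cv2.resize(im[:,:,::-1],(800,600),interpolation=cv2.INTER_CUBIC));return i
def wproj(i,X):
    c=i["R"]@np.array(X)+i["t"];f=192/np.tan(np.radians(i["fovy"]/2));r=np.hypot(c[0],c[1]);th=np.arctan2(r,c[2])
    return np.array([i["cx"],i["cy"]])+f*th*c[:2]/r
def wfind(i,uv800,z,x0=(.5,.1)):
    o=(np.array(uv800)+.5)/1.5625-.5
    return least_squares(lambda x:wproj(i,(x[0],x[1],z))-o,x0).x
E
python3 -c "
from h import *
go((.46,.25,.30));i=wrist('w1');print(i)"
```

```text
t 1.52 pos [0.4597 0.2506 0.3012] rot [ 1.7997e+02 -2.0000e-02 -1.6798e+02] F [-0.3  1.   0.2] w 0.0855
(0.46, 0.25, 0.3) -> [-0.0001 -0.0006  0.0012]
{'fovy': 65.70646984690485, 'cx': 257.52955953748267, 'cy': 194.1747083736306, 'R': array([[-2.08340084e-01,  9.78056385e-01,  3.41714424e-04],
       [ 9.33903275e-01,  1.98831022e-01,  2.97137842e-01],
       [ 2.90549620e-01,  6.22248512e-02, -9.54834533e-01]]), 't': array([-0.14979331, -0.54081768,  0.29687211])}
```

View pics/w1.png

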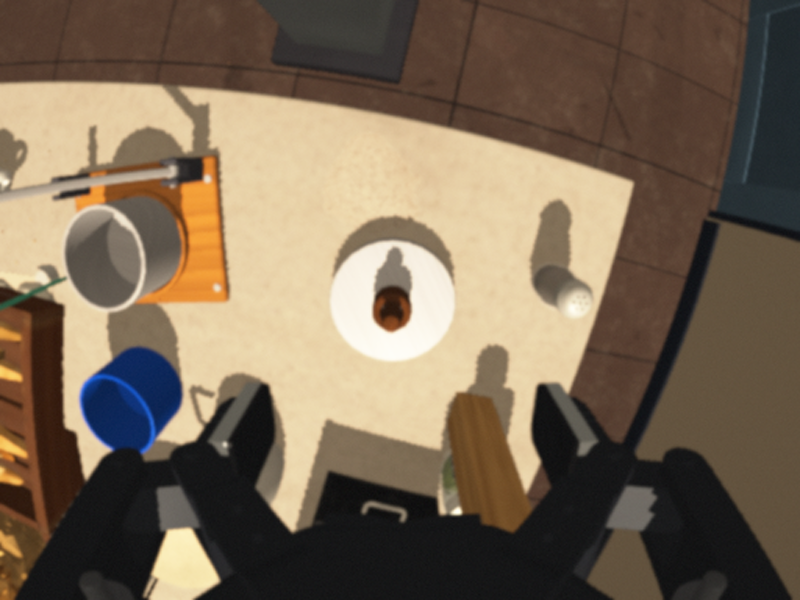

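The wrist picture shows the lid disc at (392,300), the stem at about (392,314) and the canister rim at (105,257), seen obliquely.

```bash
python3 -c "
from h import *
i=pickle.load(open('pics/w1.pkl','rb'))
print('disc',wfind(i,(392.5,300.5),.025),'stem',wfind(i,(392,315),.086),'rim',wfind(i,(105.5,257),.092))
go((.46,.10,.30),(.438,-.053,.30),(.438,-.053,.225))"
```

```text
disc [0.51409692 0.25284647] stem [0.50785727 0.25242345] rim [ 0.5073665  -0.01058835]
t 1.57 pos [0.4595 0.2517 0.3012] rot [ 1.7995e+02 -1.0000e-02 -1.6785e+02] F [-0.4  0.8  0.7] w 0.0857
(0.46, 0.1, 0.3) -> [ 0.0314 -0.1484  0.0011]
(0.438, -0.053, 0.3) -> [ 0.0852 -0.2934  0.001 ]
(0.438, -0.053, 0.225) -> [ 0.0851 -0.2934  0.076 ]
```

In the tool's units: -0.293 m / 0.75 = -0.3907, -0.256 m / 0.75 = -0.3413.

servo_tool([
  [1, [0.0133, -0.0467, 0], 0],
  [1, [0.0267, -0.0933, 0], 0],
  [1, [0.04, -0.1467, 0], 0],
  [1, [0.056, -0.196, 0], 0],
  [1, [0.0693, -0.244, 0], 0],
  [1, [0.084, -0.2933, 0], 0],
  [1, [0.0987, -0.3413, 0], 0],
  [1, [0.1133, -0.3907, 0], 0],
  [1, [0.1133, -0.3907, 0.0267], 0],
  [1, [0.1133, -0.3907, 0.0667], 0],
  [1, [0.1133, -0.3907, 0.1067], 0],
  [1, [0.1133, -0.3907, 0.1067], 0],
])

```text
clock: 2.57
ee_pos: [0.435, -0.052, 0.2173]
ee_rot: [179.9, -0.5, -167.8]
ft_force: [-0.6, 0.1, -0.3]
gripper_width: 0.0002
grip_force: 0.0
```

```bash
python3 -c "
from h import *
go((.438,-.053,.15),(.438,-.053,.072));i=wrist('w2')"
```

```text
t 2.57 pos [ 0.435  -0.052   0.2173] rot [ 179.87   -0.54 -167.75] F [-0.6  0.1 -0.3] w 0.0002
(0.438, -0.053, 0.15) -> [-0.0033 -0.0018  0.0673]
(0.438, -0.053, 0.072) -> [-0.0041 -0.002   0.1453]
```

View pics/w2.png

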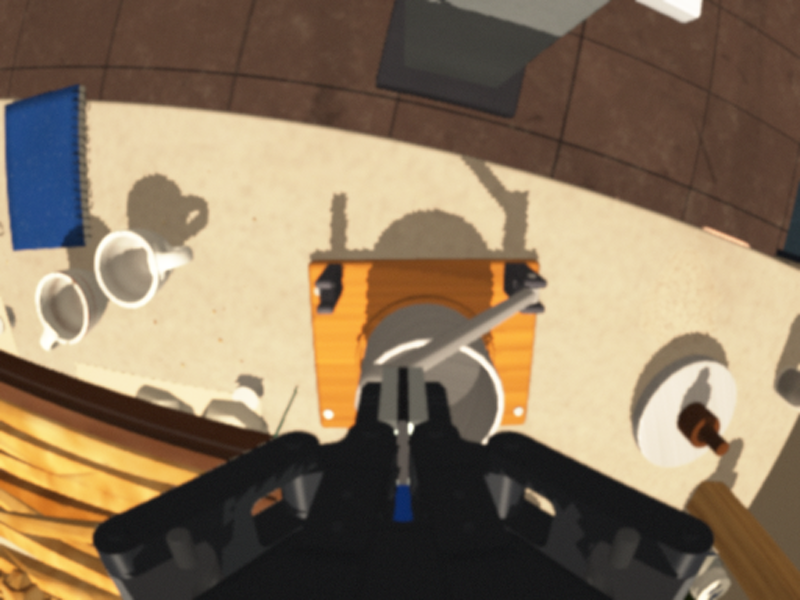

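The bar runs from the hinge (533,290) to its tip under the fingers (about 410,365). The catch is at (328,288).

```bash
python3 -c "
from h import *
i=pickle.load(open('pics/w2.pkl','rb'))
for n,u,z in(('hinge',(533,291),.066),('catch',(328,293),.066),('c1',(310,262),.012),('c2',(538,262),.012),('c3',(323,427),.012),('c4',(524,424),.012),):print(n,wfind(i,u,z))
"
```

```text
hinge [0.42358025 0.03639893]
catch [ 0.45421836 -0.09786411]
c1 [ 0.44904583 -0.12168257]
c2 [0.41073469 0.05273339]
c3 [ 0.59309073 -0.08897722]
c4 [0.55384362 0.08583566]
```

In the tool's units: 0.143 m / 0.75 = 0.1907, 0.08 m / 0.75 = 0.1067.

servo_tool([
  [1, [-0.0027, -0.0013, 0.02], 0],
  [1, [-0.0027, -0.0013, 0.04], 0],
  [1, [-0.0027, -0.0013, 0.0533], 0],
  [1, [-0.0027, -0.0013, 0.0667], 0],
  [1, [-0.0027, -0.0013, 0.08], 0],
  [1, [-0.0027, -0.0013, 0.0933], 0],
  [1, [-0.0027, -0.0013, 0.1067], 0],
  [1, [-0.0027, -0.0013, 0.12], 0],
  [1, [-0.0027, -0.0013, 0.1333], 0],
  [1, [-0.0027, -0.0013, 0.1467], 0],
  [1, [-0.0027, -0.0013, 0.16], 0],
  [1, [-0.0027, -0.0013, 0.1733], 0],
  [1, [-0.0027, -0.0013, 0.184], 0],
  [1, [-0.0027, -0.0013, 0.1907], 0],
])

```text
clock: 3.78
ee_pos: [0.4422, -0.0535, 0.0787]
ee_rot: [180.0, 0.2, -167.8]
ft_force: [-0.6, -0.5, -0.2]
gripper_width: 0.0001
grip_force: 0.2
```

In the tool's units: 0.009 m / 0.75 = 0.012, 0.004 m / 0.75 = 0.0053.

servo_tool([
  [1, [0.0027, 0, 0.0027], 0],
  [1, [0.004, 0, 0.0053], 0],
  [1, [0.004, 0, 0.008], 0],
  [1, [0.004, 0, 0.0093], 0],
  [1, [0.004, 0, 0.0107], 0],
  [1, [0.004, 0, 0.012], 0],
  [1, [0.004, 0, 0.012], 0],
])

```text
clock: 4.37
ee_pos: [0.4373, -0.0552, 0.0693]
ee_rot: [-180.0, 0.0, -168.0]
ft_force: [-0.5, 0.8, 0.1]
gripper_width: -0.0001
grip_force: 0.1
```

In the tool's units: 0.004 m / 0.75 = 0.0053, 0.003 m / 0.75 = 0.004.

servo_tool([
  [1, [0, 0, 0.0013], 0],
  [1, [0, 0, 0.0027], 0],
  [1, [0, 0, 0.004], 0],
  [1, [0, 0, 0.0053], 0],
  [1, [0, 0, 0.0053], 0],
  [1, [0, 0, 0.0053], 0],
])

```text
clock: 4.87
ee_pos: [0.4374, -0.0552, 0.0666]
ee_rot: [180.0, 0.0, -168.0]
ft_force: [-2.5, 0.5, 19.6]
gripper_width: -0.0001
grip_force: 9.3
```

```bash
python3 -c "
from h import *
go((.44,-.05,.12));i=wrist('w3')"
```

```text
t 4.87 pos [ 0.4374 -0.0552  0.0666] rot [ 1.7999e+02  5.0000e-02 -1.6798e+02] F [-2.5  0.5 19.6] w -0.0001
(0.44, -0.05, 0.12) -> [-0.0037  0.0046 -0.0534]
```

View pics/w3.png

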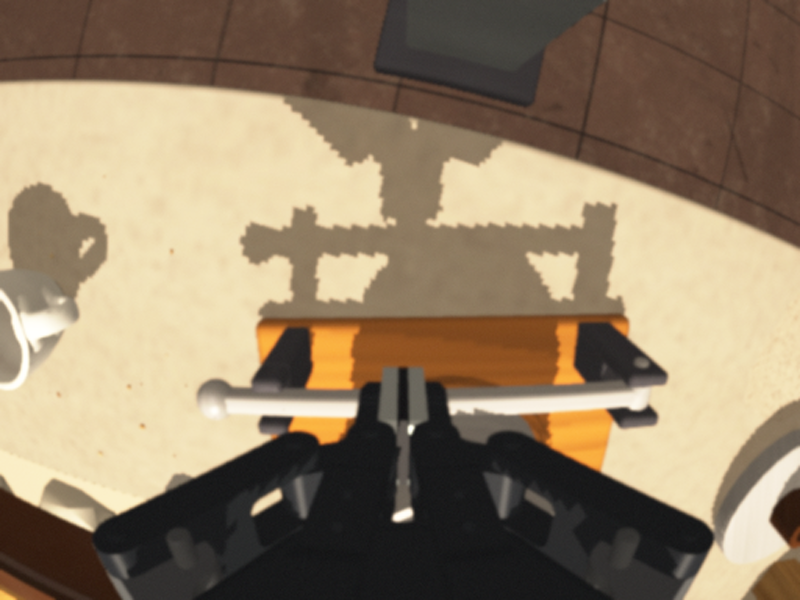

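The bar lies level in the catch, with the ball tip at (212,400) and the hinge at (640,395). The 19.6 N reaction shows it is against its stop. Next I'll go over the lids.

```bash
python3 -c "
from h import *
for u in((258,285),(238,265)):
  o=(np.array(u)+.5)/1.5625-.5
  print('foot',least_squares(lambda x:proj('top',(x[0],x[1],0))-o,[.5,.3]).x)
o=(np.array((348,243))+.5)/1.5625-.5
print('foot scene',least_squares(lambda x:proj('scene',(x[0],x[1],0))-o,[.5,.3]).x)
go((.44,-.055,.14),(.46,.25,.20))"
```

```text
foot [0.60321813 0.35020576]
foot [0.6401868  0.38680159]
foot scene [0.60905362 0.34710983]
t 4.92 pos [ 0.4374 -0.0552  0.0666] rot [ 1.7999e+02  5.0000e-02 -1.6797e+02] F [-3.1  1.  19. ] w 0.0
(0.44, -0.055, 0.14) -> [-0.0027 -0.0003 -0.0734]
(0.46, 0.25, 0.2) -> [-0.0859  0.2938 -0.1333]
```

In the tool's units: 0.294 m / 0.75 = 0.392, 0.257 m / 0.75 = 0.3427.

servo_tool([
  [0.3, [0, 0, -0.0267], 0],
  [0.3, [0, 0, -0.0667], 0],
  [0.3, [-0.004, 0, -0.1067], 0],
  [0, [-0.0173, 0.0467, -0.1467], 0],
  [0, [-0.0307, 0.0933, -0.1773], 0],
  [0, [-0.044, 0.1467, -0.1773], 0],
  [0, [-0.0573, 0.196, -0.1773], 0],
  [0, [-0.072, 0.2467, -0.1773], 0],
  [0, [-0.0867, 0.2933, -0.1773], 0],
  [0, [-0.1, 0.3427, -0.1773], 0],
  [0, [-0.1147, 0.392, -0.1773], 0],
  [0, [-0.1147, 0.392, -0.1773], 0],
  [0, [-0.1147, 0.392, -0.1773], 0],
  [0, [-0.1147, 0.392, -0.1773], 0],
])

```text
clock: 6.08
ee_pos: [0.4593, 0.2497, 0.1978]
ee_rot: [-179.9, -0.1, -167.9]
ft_force: [-0.3, -1.5, 0.0]
gripper_width: 0.0855
grip_force: 0.0
```

```bash
python3 -c "
from h import *
go((.513,.252,.12));i=wrist('w4')"
```

```text
t 6.08 pos [0.4593 0.2497 0.1978] rot [-1.7994e+02 -9.0000e-02 -1.6792e+02] F [-0.3 -1.5  0. ] w 0.0855
(0.513, 0.252, 0.12) -> [-0.0531 -0.0089  0.0777]
```

View pics/w4.png

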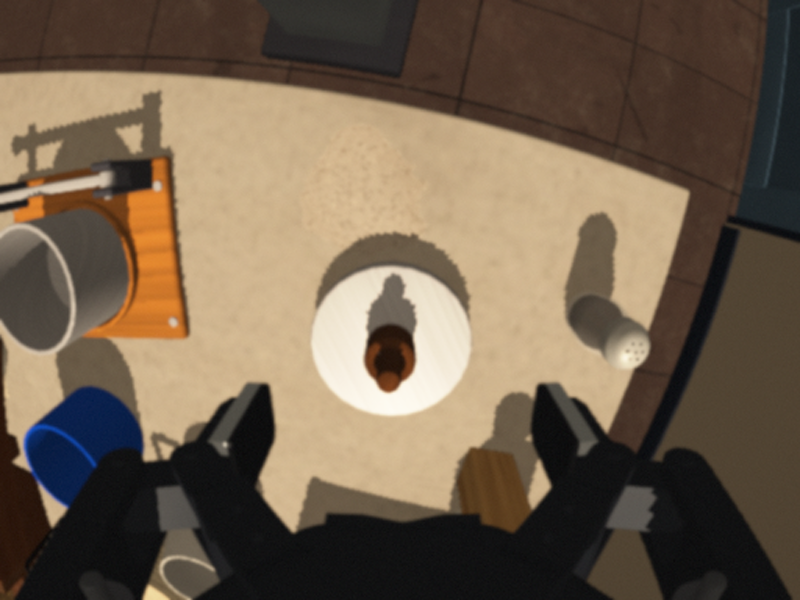

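In this view the disc centre is at (391,340), the stem top at (388,381), and the canister rim is at the far left.

```bash
python3 -c "
from h import *
i=pickle.load(open('pics/w4.pkl','rb'))
print('disc',wfind(i,(391,341),.025),'stem',wfind(i,(388,381),.086))
go((.513,.252,.11),(.513,.252,.0585))"
```

```text
disc [0.51284882 0.25256971] stem [0.51491827 0.25264732]
t 6.13 pos [0.4595 0.2487 0.1979] rot [-1.7993e+02 -9.0000e-02 -1.6803e+02] F [-0.1 -0.4 -1.1] w 0.0858
(0.513, 0.252, 0.11) -> [-0.0532 -0.0078  0.0878]
(0.513, 0.252, 0.0585) -> [-0.0533 -0.0078  0.1393]
```

In the tool's units: 0.139 m / 0.75 = 0.1853, 0.11 m / 0.75 = 0.1467.

servo_tool([
  [0.4, [-0.0267, -0.004, 0.0133], 0],
  [0.4, [-0.0533, -0.008, 0.04], 0],
  [0.4, [-0.072, -0.01, 0.08], 0],
  [0.4, [-0.072, -0.01, 0.12], 0],
  [0.4, [-0.072, -0.01, 0.1467], 0],
  [0.4, [-0.072, -0.01, 0.1667], 0],
  [0.4, [-0.072, -0.01, 0.18], 0],
  [0.4, [-0.072, -0.01, 0.1853], 0],
  [0.4, [-0.072, -0.01, 0.1853], 0],
  [0.4, [-0.072, -0.01, 0.1853], 0],
], grip_force=50)

```text
clock: 6.97
ee_pos: [0.5149, 0.2538, 0.06]
ee_rot: [180.0, 0.1, -168.0]
ft_force: [0.9, 0.1, 0.2]
gripper_width: 0.051
grip_force: 0.0
```

```bash
python3 -c "
from h import *
go((.5135,.2525,.0585));i=wrist('w5')
im=cv2.imread('pics/w5.png')[250:550,200:600];cv2.imwrite('pics/w5c.png',cv2.resize(im,None,fx=1.5,fy=1.5))"
```

```text
t 6.97 pos [0.5149 0.2538 0.06  ] rot [ 1.8000e+02  5.0000e-02 -1.6801e+02] F [0.9 0.1 0.2] w 0.051
(0.5135, 0.2525, 0.0585) -> [ 0.0016 -0.001   0.0015]
```

View pics/w5c.png

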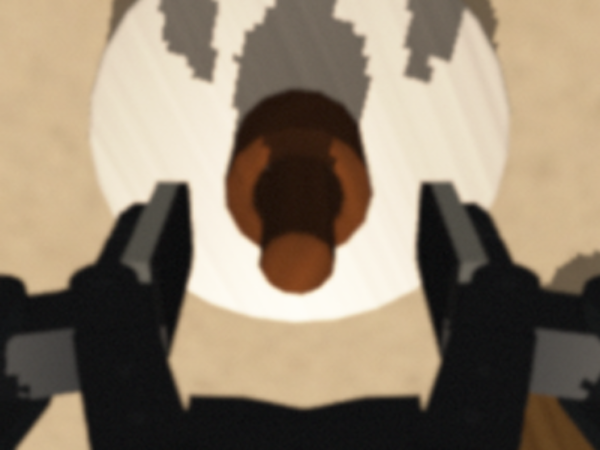

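The stem top is at (398,425) in the full picture, between the pads and slightly left of their middle.

```bash
python3 -c "
from h import *
i=pickle.load(open('pics/w5.pkl','rb'))
print('stem',wfind(i,(398,425),.086))
print(wproj(i,(.5149,.2538,.086))*1.5625)"
```

```text
stem [0.51517249 0.25281766]
[401.17505541 424.54578259]
```

servo_tool([
  [0.4, [0, -0.0013, 0.0013], 0],
  [1, [0, -0.0013, 0.0013], 0],
  [1, [0, -0.0013, 0.0013], 0],
  [1, [0, -0.0013, 0.0013], 0],
  [1, [0, -0.0013, 0.0013], 0],
  [1, [0, -0.0013, 0.0013], 0],
  [1, [0, -0.0013, 0.0013], 0],
  [1, [0, -0.0013, 0.0013], 0],
])

```text
clock: 7.68
ee_pos: [0.5149, 0.253, 0.0586]
ee_rot: [-180.0, 0.0, -168.0]
ft_force: [-0.1, -2.7, 3.7]
gripper_width: 0.0145
grip_force: 49.0
```

In the tool's units: -0.13 m / 0.75 = -0.1733, -0.12 m / 0.75 = -0.16.

servo_tool([
  [1, [0, 0, -0.004], 0],
  [1, [0, 0, -0.0107], 0],
  [1, [0, 0, -0.02], 0],
  [1, [0, 0, -0.0333], 0],
  [1, [0, 0, -0.0533], 0],
  [1, [0, 0, -0.08], 0],
  [1, [0, 0, -0.1067], 0],
  [1, [0, 0, -0.1333], 0],
  [1, [0, 0, -0.16], 0],
  [1, [0, 0, -0.1733], 0],
  [1, [0, 0, -0.1733], 0],
  [1, [0, 0, -0.1733], 0],
])

```text
clock: 8.68
ee_pos: [0.5145, 0.2535, 0.1887]
ee_rot: [180.0, 0.0, -167.9]
ft_force: [-0.4, -0.5, -4.5]
gripper_width: 0.014
grip_force: 49.0
```

```bash
python3 -c "
from h import *
go((.505,.10,.19));i=wrist('w6')
im=eyes.read_camera('scene');cv2.imwrite('pics/s6.png',cv2.resize(im[100:300,120:330,::-1],None,fx=2,fy=2))
a=cv2.imread('pics/w6.png');b=cv2.imread('pics/s6.png')
b=cv2.copyMakeBorder(b,0,200,0,0,cv2.BORDER_CONSTANT);a=cv2.resize(a,(380,285))
c=np.zeros((600,800,3),np.uint8);c[:285,:380]=a;c[:400,380:800]=b[:400];cv2.imwrite('pics/m6.png',c)"
```

```text
t 8.68 pos [0.5145 0.2535 0.1887] rot [ 1.7997e+02  5.0000e-02 -1.6794e+02] F [-0.4 -0.5 -4.5] w 0.014
(0.505, 0.1, 0.19) -> [ 0.0413 -0.1481 -0.0014]
```

View pics/m6.png

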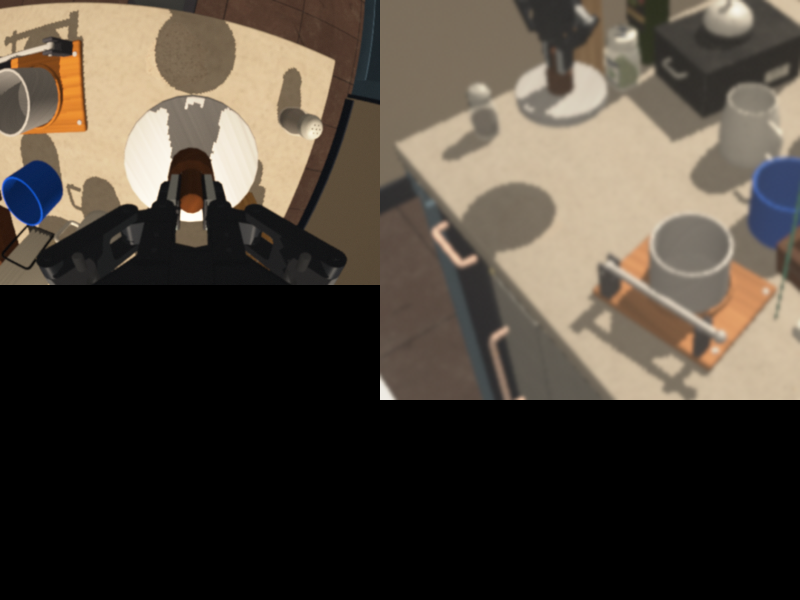

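The picture shows both lids lifted together and level, and the bar closed. That was my tenth picture, so from here on I measure with code. Next I'll refine the rim centre with a ring template.

```bash
cat > ring.py <<'E'
from h import *
a=np.linspace(0,2*np.pi,180,endpoint=False)
def score(im,P,x,y,r,w):
    def B(rr):
        uv=np.array([P((x+rr*np.cos(t),y+rr*np.sin(t),.092)) for t in a],np.float32)
        return cv2.remap(im,uv[:,0].reshape(-1,1),uv[:,1].reshape(-1,1),cv2.INTER_LINEAR).ravel()
    d=B(r)-.5*(B(r-w)+B(r+w)); return np.mean(np.clip(d,-30,30))
def fit(im,P,c0,r=.048,w=.005):
    im=im.astype(np.float32);best=None
    for st,n in((.003,4),(.001,3),(.0003,4)):
        c=c0 if best is None else best[1]
        for i in range(-n,n+1):
            for j in range(-n,n+1):
                q=(c[0]+i*st,c[1]+j*st);v=score(im,P,*q,r,w)
                if best is None or v>best[0]:best=(v,q)
    return best
def wf(name):
    i=pickle.load(open(f'pics/{name}.pkl','rb'));im=cv2.cvtColor(cv2.imread(f'pics/{name}.png'),cv2.COLOR_BGR2GRAY)
    return fit(im,lambda X:(wproj(i,X)+.5)*1.5625-.5,(.505,-.018))
E
python3 - <<'E'
from ring import *
for n in("top","scene"):
    im=cv2.cvtColor(eyes.read_camera(n),cv2.COLOR_RGB2GRAY);print(n,fit(im,lambda X:proj(n,X),(.505,-.018)))
for n in("w1","w2"):print(n,wf(n))
go((.505,.13,.19),(.48,.13,.19))
E
```

```text
top (np.float32(30.0), (0.508, -0.016999999999999998))
scene (np.float32(27.038675), (0.508, -0.018699999999999998))
w1 (np.float32(30.0), (0.511, -0.018))
w2 (np.float32(14.0368595), (0.5113, -0.019))
t 8.88 pos [0.5135 0.2529 0.1869] rot [-1.7995e+02 -1.6000e-01 -1.6794e+02] F [ 0.6  0.6 -4.7] w 0.0148
(0.505, 0.13, 0.19) -> [ 0.034  -0.1184 -0.0029]
(0.48, 0.13, 0.19) -> [ 0.0585 -0.1131 -0.0028]
```

```bash
sed -i 's/np.clip(d,-30,30)/np.clip(d,-100,100)/' ring.py; python3 - <<'E'
from ring import *
for n in("top","scene"):
    im=cv2.cvtColor(eyes.read_camera(n),cv2.COLOR_RGB2GRAY);print(n,fit(im,lambda X:proj(n,X),(.505,-.018)))
for n in("w1","w2"):print(n,wf(n))
i=pickle.load(open('pics/w3.pkl','rb'))
print('tip',wfind(i,(212,400),.062),'hinge',wfind(i,(640,397),.062))
go((.505,.13,.19))
E
```

```text
top (np.float32(50.953213), (0.508, -0.016999999999999998))
scene (np.float32(35.424397), (0.5077, -0.0186))
w1 (np.float32(72.0926), (0.511, -0.016699999999999996))
w2 (np.float32(45.90549), (0.511, -0.018))
tip [ 0.46343127 -0.12437241] hinge [0.42851825 0.03996784]
t 8.98 pos [0.514  0.253  0.1872] rot [-1.7995e+02 -1.2000e-01 -1.6795e+02] F [ 0.8  0.1 -4.3] w 0.0145
(0.505, 0.13, 0.19) -> [ 0.0345 -0.1184 -0.0027]
```

In the tool's units: -0.118 m / 0.75 = -0.1573, -0.11 m / 0.75 = -0.1467.

servo_tool([
  [1, [0.0107, -0.0267, 0], 0],
  [1, [0.02, -0.06, -0.004], 0],
  [1, [0.0333, -0.0933, -0.004], 0],
  [1, [0.0453, -0.1267, -0.004], 0],
  [1, [0.0453, -0.1467, -0.004], 0],
  [1, [0.0453, -0.1573, -0.004], 0],
  [1, [0.0453, -0.1573, -0.004], 0],
  [1, [0.0453, -0.1573, -0.004], 0],
  [1, [0.0453, -0.1573, -0.004], 0],
])

```text
clock: 9.73
ee_pos: [0.5062, 0.1327, 0.1912]
ee_rot: [179.9, 0.0, -167.8]
ft_force: [0.5, 1.0, -3.8]
gripper_width: 0.0145
grip_force: 49.1
```

```bash
python3 - <<'E'
from ring import *
wrist('w7');print(wf('w7'))
i=pickle.load(open('pics/w7.pkl','rb'));print(wproj(i,(.507,-.018,.092))*1.5625, wproj(i,(.507,-.068,.092))*1.5625)
go((.507,-.018,.16))
E
```

```text
(np.float32(82.12345), (0.511, -0.016399999999999998))
[150.11684912 250.16585865] [ 85.91960493 237.04085433]
t 9.78 pos [0.5061 0.1328 0.1912] rot [ 1.7995e+02  1.0000e-02 -1.6780e+02] F [ 0.2 -0.9 -3.5] w 0.0149
(0.507, -0.018, 0.16) -> [ 0.031  -0.1476  0.031 ]
```

```bash
python3 -c "
from h import *
go((.5105,-.0165,.18),(.5105,-.0165,.15))"
```

```text
t 9.78 pos [0.5061 0.1328 0.1912] rot [ 1.7995e+02  1.0000e-02 -1.6780e+02] F [ 0.2 -0.9 -3.5] w 0.0149
(0.5105, -0.0165, 0.18) -> [ 0.0272 -0.1469  0.011 ]
(0.5105, -0.0165, 0.15) -> [ 0.0273 -0.1469  0.041 ]
```

In the tool's units: -0.147 m / 0.75 = -0.196, -0.142 m / 0.75 = -0.1893.

servo_tool([
  [1, [0.0053, -0.0267, 0], 0],
  [1, [0.012, -0.064, 0], 0],
  [1, [0.0187, -0.1, 0], 0],
  [1, [0.0253, -0.14, 0], 0],
  [1, [0.032, -0.1733, 0], 0],
  [1, [0.036, -0.1893, 0], 0],
  [1, [0.036, -0.196, 0], 0],
  [1, [0.036, -0.196, 0], 0],
  [1, [0.036, -0.196, 0.0133], 0],
  [1, [0.036, -0.196, 0.0267], 0],
  [1, [0.036, -0.196, 0.0373], 0],
  [1, [0.036, -0.196, 0.044], 0],
  [1, [0.036, -0.196, 0.048], 0],
  [1, [0.036, -0.196, 0.048], 0],
  [1, [0.036, -0.196, 0.048], 0],
  [1, [0.036, -0.196, 0.048], 0],
])

```text
clock: 11.12
ee_pos: [0.5106, -0.0186, 0.1555]
ee_rot: [-180.0, 0.0, -168.0]
ft_force: [0.1, 0.1, -4.1]
gripper_width: 0.0143
grip_force: 49.2
```

```bash
python3 -c "
from ring import *
go((.5105,-.0165,.15))
for n in('top','scene'):
    im=cv2.cvtColor(eyes.read_camera(n),cv2.COLOR_RGB2GRAY);cv2.imwrite(f'pics/{n}8.png',im)
"
```

```text
t 11.12 pos [ 0.5106 -0.0186  0.1555] rot [-1.7999e+02  4.0000e-02 -1.6795e+02] F [ 0.1  0.1 -4.1] w 0.0143
(0.5105, -0.0165, 0.15) -> [-0.0003  0.002   0.0055]
```

In the tool's units: 0.01 m / 0.75 = 0.0133, 0.002 m / 0.75 = 0.0027.

servo_tool([
  [1, [0, 0.0027, 0], 0],
  [1, [0, 0.0027, 0.0027], 0],
  [1, [0, 0.0027, 0.0053], 0],
  [1, [0, 0.0027, 0.008], 0],
  [1, [0, 0.0027, 0.0093], 0],
  [1, [0, 0.0027, 0.0107], 0],
  [1, [0, 0.0027, 0.012], 0],
  [1, [0, 0.0027, 0.0133], 0],
  [1, [0, 0.0027, 0.0133], 0],
])

```text
clock: 11.97
ee_pos: [0.5097, -0.0166, 0.1451]
ee_rot: [180.0, -0.0, -167.9]
ft_force: [-0.6, -0.1, -4.1]
gripper_width: 0.014
grip_force: 49.2
```

In the tool's units: 0.009 m / 0.75 = 0.012, 0.008 m / 0.75 = 0.0107.

servo_tool([
  [1, [0, 0, 0.0013], 0],
  [1, [0, 0, 0.0027], 0],
  [1, [0, 0, 0.004], 0],
  [1, [0, 0, 0.0053], 0],
  [1, [0, 0, 0.0067], 0],
  [1, [0, 0, 0.008], 0],
  [1, [0, 0, 0.0093], 0],
  [1, [0, 0, 0.0107], 0],
  [1, [0, 0, 0.012], 0],
  [1, [0, 0, 0.012], 0],
  [1, [0, 0, 0.012], 0],
])

```text
clock: 12.88
ee_pos: [0.5098, -0.0166, 0.1362]
ee_rot: [180.0, -0.0, -167.9]
ft_force: [1.0, 0.4, -4.5]
gripper_width: 0.0145
grip_force: 49.2
```

In the tool's units: 0.0025 m / 0.75 = 0.0033, 0.002 m / 0.75 = 0.0027.

servo_tool([
  [1, [0, 0, 0.0007], 0],
  [1, [0, 0, 0.0013], 0],
  [1, [0, 0, 0.002], 0],
  [1, [0, 0, 0.0027], 0],
  [1, [0, 0, 0.0033], 0],
  [1, [0, 0, 0.0033], 0],
  [1, [0, 0, 0.0033], 0],
])

```text
clock: 13.47
ee_pos: [0.5099, -0.0169, 0.1345]
ee_rot: [-180.0, 0.0, -168.0]
ft_force: [-1.4, -0.4, 5.7]
gripper_width: 0.0139
grip_force: 50.3
```

In the tool's units: -0.0008 m / 0.75 = -0.0011.

servo_tool([
  [1, [0, 0, -0.0011], 0],
  [1, [0, 0, -0.0011], 0],
  [0.7, [0, 0, -0.0011], 0],
  [0.5, [0, 0, -0.0011], 0],
  [0.4, [0, 0, -0.0011], 0],
  [0.4, [0, 0, -0.0011], 0],
  [0.4, [0, 0, -0.0011], 0],
  [0.4, [0, 0, -0.0011], 0],
  [0.4, [0, 0, -0.0011], 0],
  [0.4, [0, 0, -0.0011], 0],
])

```text
clock: 14.3
ee_pos: [0.5099, -0.0166, 0.1346]
ee_rot: [-180.0, 0.0, -168.0]
ft_force: [-0.0, 0.2, 0.6]
gripper_width: 0.0514
grip_force: 0.0
```

```bash
python3 -c "
from h import *
go((.5105,-.0165,.15));wrist('w9')
i=pickle.load(open('pics/w9.pkl','rb'))
im=cv2.cvtColor(cv2.imread('pics/w9.png'),cv2.COLOR_BGR2HSV).astype(int)
u=wproj(i,(.510,-.017,.162))*1.5625;print('stem top pred',u)
# stem: saturated brown pixels near
x,y=int(u[0]),int(u[1]);m=(im[:,:,1]>120)&(im[:,:,2]>60)
for r in range(y-60,y+45,8):
  k=np.where(m[r,x-80:x+80])[0];print(r,(k.min()+x-80,k.max()+x-80,len(k)) if len(k) else None)
"
```

```text
t 14.3 pos [ 0.5099 -0.0166  0.1346] rot [-1.8000e+02  1.0000e-02 -1.6795e+02] F [-0.   0.2  0.6] w 0.0514
(0.5105, -0.0165, 0.15) -> [-0.0006  0.     -0.0154]
stem top pred [399.76455655 427.04854413]
367 (np.int64(362), np.int64(453), 47)
375 (np.int64(361), np.int64(454), 40)
383 (np.int64(361), np.int64(455), 37)
391 (np.int64(362), np.int64(453), 35)
399 (np.int64(365), np.int64(451), 35)
407 (np.int64(370), np.int64(445), 32)
415 (np.int64(383), np.int64(437), 51)
423 (np.int64(379), np.int64(425), 47)
431 (np.int64(379), np.int64(424), 46)
439 (np.int64(383), np.int64(420), 38)
447 (np.int64(395), np.int64(408), 14)
455 (np.int64(329), np.int64(341), 13)
463 (np.int64(320), np.int64(362), 43)
471 (np.int64(319), np.int64(407), 89)
```

```bash
python3 -c "
from h import *
i=pickle.load(open('pics/w9.pkl','rb'))
print('collar at row379',wfind(i,(408,379),.132,(.51,-.02)),'stem',wfind(i,(402,427),.162,(.51,-.02)))
P=np.array([wproj(i,(.51+.018*np.cos(t),-.017+.018*np.sin(t),.132))*1.5625 for t in np.linspace(0,6.28,60)]);print(P.min(0),P.max(0),wproj(i,(.51,-.017,.132))*1.5625)
"
```

```text
collar at row379 [ 0.50856583 -0.01462965] stem [ 0.5097675  -0.01646656]
[348.94941332 333.18098828] [451.54791381 424.42508032] [400.22291319 381.03019183]
```

In the tool's units: 0.03 m / 0.75 = 0.04, 0.002 m / 0.75 = 0.0027.

servo_tool([
  [0.25, [0, 0.0027, 0], 0],
  [0.25, [0, 0.0027, 0], 0],
  [0.25, [0, 0.0027, 0.008], 0],
  [0.25, [0, 0.0027, 0.016], 0],
  [0.25, [0, 0.0027, 0.024], 0],
  [0.25, [0, 0.0027, 0.0307], 0],
  [0.25, [0, 0.0027, 0.036], 0],
  [0.25, [0, 0.0027, 0.04], 0],
  [0.25, [0, 0.0027, 0.04], 0],
  [0.25, [0, 0.0027, 0.04], 0],
], grip_force=30)

```text
clock: 15.18
ee_pos: [0.5093, -0.0147, 0.1044]
ee_rot: [180.0, -0.0, -168.0]
ft_force: [0.2, -0.0, 0.0]
gripper_width: 0.0641
grip_force: 0.0
```

servo_tool([
  [0.4, [0, 0, 0], 0],
  [0.5, [0, 0, 0], 0],
  [0.6, [0, 0, 0], 0],
  [0.8, [0, 0, 0], 0],
  [0.8, [0, 0, 0], 0],
  [0.8, [0, 0, 0], 0],
  [0.8, [0, 0, 0], 0],
  [0.8, [0, 0, 0], 0],
])

```text
clock: 15.85
ee_pos: [0.5097, -0.0148, 0.1051]
ee_rot: [-180.0, 0.0, -168.0]
ft_force: [-0.6, 0.9, 6.8]
gripper_width: 0.0359
grip_force: 30.0
```

```bash
python3 -c "
from h import *
go((.51,-.0166,.1044),(.51,-.0166,.2044))"
```

```text
t 15.85 pos [ 0.5097 -0.0148  0.1051] rot [-1.8000e+02  4.0000e-02 -1.6796e+02] F [-0.6  0.9  6.8] w 0.0359
(0.51, -0.0166, 0.1044) -> [ 0.0001 -0.0019  0.0007]
(0.51, -0.0166, 0.2044) -> [ 0.     -0.0019 -0.0993]
```

In the tool's units: -0.008 m / 0.75 = -0.0107, -0.006 m / 0.75 = -0.008.

servo_tool([
  [0.8, [0, 0, -0.0013], 0],
  [0.8, [0, 0, -0.0027], 0],
  [0.8, [0, -0.0013, -0.0053], 0],
  [0.8, [0, -0.0027, -0.008], 0],
  [0.8, [0, -0.0027, -0.0107], 0],
  [0.8, [0, -0.0027, -0.0107], 0],
  [0.8, [0, -0.0027, -0.0107], 0],
  [0.8, [0, -0.0027, -0.0107], 0],
])

```text
clock: 16.52
ee_pos: [0.5098, -0.0166, 0.1126]
ee_rot: [180.0, -0.0, -167.9]
ft_force: [0.3, 0.4, -0.9]
gripper_width: 0.036
grip_force: 30.1
```

```bash
python3 -c "
from h import *
go()
for k in range(4):
  wrist('w10');s=bot.sense();print(s['ft_force'],s['torque'])
i=pickle.load(open('pics/w10.pkl','rb'))
im=cv2.cvtColor(cv2.imread('pics/w10.png'),cv2.COLOR_BGR2HSV).astype(int)
m=(im[:,:,1]>120)&(im[:,:,2]>60)
print(wproj(i,(.51,-.0166,.162))*1.5625)
for r in range(340,480,8):
  k=np.where(m[r,320:480])[0];print(r,(k.min()+320,k.max()+320,len(k)) if len(k) else None)
"
```

```text
t 16.52 pos [ 0.5098 -0.0166  0.1126] rot [ 180.     -0.   -167.94] F [ 0.3  0.4 -0.9] w 0.036
[ 0.46456943  0.58926375 -1.41380906] [-0.0035108  -0.02103184  0.02782283]
[ 0.19332656  0.3726147  -1.80068965] [-0.02788853 -0.02038294  0.02670913]
[ 0.09018116  0.07220784 -1.32572486] [0.02008354 0.02099413 0.01395119]
[ 0.59254217  0.34092666 -0.53423844] [ 0.00403732 -0.02503739 -0.01429021]
[400.65221476 473.98290219]
340 None
348 None
356 None
364 None
372 None
380 (np.int64(389), np.int64(423), 35)
388 (np.int64(364), np.int64(441), 78)
396 (np.int64(354), np.int64(450), 78)
404 (np.int64(350), np.int64(456), 59)
412 (np.int64(346), np.int64(459), 58)
420 (np.int64(344), np.int64(461), 52)
428 (np.int64(344), np.int64(462), 50)
436 (np.int64(345), np.int64(460), 49)
444 (np.int64(352), np.int64(455), 44)
452 (np.int64(356), np.int64(449), 49)
460 (np.int64(365), np.int64(442), 69)
468 (np.int64(374), np.int64(430), 57)
476 (np.int64(374), np.int64(428), 55)
```

In the tool's units: -0.1 m / 0.75 = -0.1333, -0.098 m / 0.75 = -0.1307.

servo_tool([
  [0.8, [0, 0, -0.004], 0],
  [0.8, [0, 0, -0.0107], 0],
  [0.8, [0, 0, -0.0187], 0],
  [0.8, [0, 0, -0.0267], 0],
  [0.8, [0, 0, -0.0347], 0],
  [0.8, [0, 0, -0.0427], 0],
  [0.8, [0, 0, -0.0507], 0],
  [0.8, [0, 0, -0.0587], 0],
  [0.8, [0, 0, -0.0667], 0],
  [0.8, [0, 0, -0.0747], 0],
  [0.8, [0, 0, -0.0827], 0],
  [0.8, [0, 0, -0.0907], 0],
  [0.8, [0, 0, -0.0987], 0],
  [0.8, [0, 0, -0.1067], 0],
  [0.8, [0, 0, -0.1147], 0],
  [0.8, [0, 0, -0.1227], 0],
  [0.8, [0, 0, -0.1307], 0],
  [0.8, [0, 0, -0.1333], 0],
  [0.8, [0, 0, -0.1333], 0],
  [0.8, [0, 0, -0.1333], 0],
])

```text
clock: 18.38
ee_pos: [0.5098, -0.0166, 0.2127]
ee_rot: [180.0, 0.0, -167.9]
ft_force: [-0.4, -0.5, -2.0]
gripper_width: 0.036
grip_force: 30.1
```

servo_tool([
  [0.8, [0, 0, 0], 0],
  [0.8, [0, 0, 0], 0],
  [0.8, [0, 0, 0], 0],
  [0.8, [0, 0, 0], 0],
  [0.8, [0, 0, 0], 0],
  [0.8, [0, 0, 0], 0],
])

```text
clock: 18.88
ee_pos: [0.5098, -0.0166, 0.2125]
ee_rot: [-180.0, -0.0, -167.9]
ft_force: [-0.2, -0.5, -1.1]
gripper_width: 0.0359
grip_force: 30.1
```

```bash
python3 -c "
from h import *
go()
im=cv2.cvtColor(eyes.read_camera('scene'),cv2.COLOR_RGB2HSV).astype(int)
# dark wooden stem expected between z .097 and .162 ; scan rows of the scene picture at the stem
for z in(.10,.12,.14,.158,.166,.18):
  u,v=proj('scene',(.51,-.0166,z));u,v=int(round(u)),int(round(v));print(z,u,v,[tuple(int(q) for q in im[v,u+d]) for d in(-8,0,8)])
"
```

```text
t 18.88 pos [ 0.5098 -0.0166  0.2125] rot [-1.8000e+02 -1.0000e-02 -1.6795e+02] F [-0.2 -0.5 -1.1] w 0.0359
0.1 276 218 [(20, 31, 224), (12, 84, 76), (21, 30, 224)]
0.12 276 212 [(21, 31, 223), (14, 65, 86), (20, 34, 219)]
0.14 276 206 [(17, 33, 124), (18, 33, 130), (18, 34, 128)]
0.158 277 201 [(19, 34, 127), (19, 34, 127), (18, 35, 176)]
0.166 277 199 [(17, 36, 163), (18, 36, 128), (20, 28, 225)]
0.18 277 194 [(18, 34, 127), (18, 34, 127), (17, 34, 143)]
```

```bash
python3 -c "
from plant import close_job
print(close_job())"
```

```text
the job is handed in; nothing more can be done
None
```

The job is handed in: the bar is closed in its catch, the inner lid is seated on the canister, and the outer lid is held level and still about 10.7 cm above where it sat; no verdict was returned.

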